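Set out a collection order on the staging board

TASK

Set out this order on the plywood staging board: the brown carton in the middle of the blue mat, the yellow box upright in the middle of the orange mat, the green box flat on the board midway between the two mats and in line with them, the black case centred on top of the brown carton, and the white tub with the red lid upright on the board's centre line in front of the green box (on the robot's side), about 35 mm clear of it. Turn all boxes square to the board, the long ones with their long sides along the board's long edge, and leave the tape roll and the barcode scanner where they are.

Things in the scene. Friction and masses are not known exactly. Their poses are not given: they have to be found in the camera images.
- board: Fixed tan plywood staging board lying on the bench, 200 mm deep (x) by 380 mm wide (y), 8 mm thick, with a thin black strip along its long edge on the robot's side; turned up to 0.2 rad. Origin: centre of its underside; x points across it away from the robot, y along its long edge to the robot's left, z up. Both mats' centres lie at x = +30 mm, y = +125 or -125 mm in this frame (which is which varies), so the green box belongs at x = +30 mm, y = 0.
- blue_mat: Fixed blue mat on the board, 85 mm deep (board's x) by 110 mm wide (board's y), 3 mm thick, its top 11 mm above the bench, at one end of the board; place of the brown carton. Origin: centre of its underside; axes as the board's.
- orange_mat: Fixed orange mat on the board, same size as the blue one, at the other end; place of the yellow box. Origin: centre of its underside; axes as the board's.
- brown_carton: Loose brown cardboard carton with a pale tape strip along its top, 60 mm (x) by 90 mm (y, long) by 45 mm high, about 0.2 kg. Origin: centre of its underside; z up.
- yellow_box: Loose upright yellow box with a black band near its foot, 45 by 45 mm, 75 mm high, about 0.1 kg. Origin: centre of its underside; z up.
- green_box: Loose green box with a white band, 50 mm (x) by 80 mm (y, long) by 35 mm high, about 0.1 kg. Origin: centre of its underside; z up.
- black_case: Loose small black hard case with a thin grey seam, 40 mm (x) by 60 mm (y, long) by 30 mm high, about 0.1 kg; goes on top of the brown carton, long sides the same way. Origin: centre of its underside; z up.
- tub: Loose round white tub with a red screw lid, 50 mm diameter, 60 mm high, standing upright, about 0.1 kg. Origin: centre of its underside; z up.
- tape_roll: Bystander, not to be disturbed: amber roll of packing tape lying flat, 96 mm outer diameter, 48 mm high. Origin: centre of its underside; z up.
- scanner: Bystander, not to be disturbed: hand barcode scanner lying flat, grey head and black handle, 183 mm long (x), 62 mm wide, 36 mm high. Origin: on its underside, 95 mm from the handle's end; z up.
Mind the look-alikes: they are no part of the job. Several things look just like the green_box: the one meant starts farthest to the robot's right.

How it is judged:
By the outcome, as a careful person would: the job done as asked, in the order asked, and still so for the second after the job is handed in, with the robot touching nothing.
It also fails if it takes over 128 s, if anything falls off the work surface, if the arm or the gripper's body presses on something with over 40 N, if the wrist force passes 120 N, or if a joint passes its speed limit or range.

ROBOT

A 6-joint arm with a two-finger parallel gripper is mounted at the origin on the work surface. World frame = base frame: x ahead of the robot, y to its left, z up, the work surface at z = 0. Lengths are in m, angles in rad, forces in N, time in s.
With the tool pointing down it reaches from about 0.35 to 0.775 m from the base axis. Payload 5.5 kg.
Tool frame: the origin (TCP) lies midway between the tips of the shut fingers; the grasp point (between the pads) lies 19 mm behind it; z points along the fingers, y is the line along which they close (so a half turn about z gives the same grasp; the last joint's range is limited). The gripper opens to 85 mm and grips with 20 to 120 N. Pads are 22 mm wide; open, the fingers measure 114 mm over their backs; the gripper's body (76 mm by 85 mm) begins 54 mm behind the grasp point. The pads swing forward as they close: fully open they stand 13 mm farther back than shut.
Start: joints at [-1.415, 0.313, 0.046, 1.304, 0, 1.431], TCP at [0.168, -0.55, 0.231] pointing down, gripper open.
Joint ranges: [-2.76, 2.76], [-0.86, 1.69], [-1.03, 1.26], [-2.2, 2.34], [-1.47, 1.5], [-3.14, 3.14]. Speed limits (rad/s): [2.57, 2.57, 3.14, 3.14, 3.14, 3.14].

INTERFACE

Orientations are given as a unit quaternion [w, x, y, z].
In Python, from workcell import telemetry, imaging, env gives the robot as it stands. The module is installed in compiled form; this text tells all that it offers.
- The arm moves only by the tool step_arm, never from a script. Its argument "moves" is a list of rows, each a list of 3 entries, a list of its own where there are three numbers: the shift along the tool's x, y, z in mm, then the turn, a rotation vector about the tool's x, y, z in rad, then the finger opening in mm, from 0 to 85.4. A call has 1 to 8 rows; each row is the pose to reach, as a shift and turn from the pose commanded when the call began, along the tool's axes at that moment; what a row does not reach only later rows make up. A row lasts 1/12 s, in which the tool goes at most 41.7 mm and 7.16 degrees, less where a joint would pass 70% of its speed; a pose out of reach is approached as far as the arm can. A call with a gripper value outside its range is refused whole. The fingers move at their own pace and stop on an object; "grip_force" is the grip in N (left out, the last holds). Time passes only in rows, so rows that repeat a pose let the fingers close. It gives the time, the measured TCP pose, the force, the opening and the grip force at its end, in the units of the state.
- telemetry.get_state(): the state, without advancing time (a new reading comes with each control period).
- imaging.read_camera(name): name is "side" or "top"; returns the picture (400x640x3 uint8, red, green, blue); there is no depth.
- imaging.camera_params(name): a dict with "camera_matrix" (3x3 intrinsics, pixels), "D" ([k1, k2, p1, p2, k3] as OpenCV has them; the pictures are not rectified), "pose" (4x4, takes a point from camera to world coordinates). Camera axes: x right, y up, looking along -z (the intrinsics and any distortion apply to the point x, -y, -z); pixel columns grow to the right and rows downward; lengths in m; the calibration is good to about 2 mm. A picture is of the moment at which its call begins. camera_params takes no time and is no camera call.
- env.hand_in(): hands the job in; it is judged then, once.
The state is a dict: "clock": time; "joint_pos": joint angles; "qvel": joint speeds; "tau": joint torques, N m; "tcp_pos": TCP position; "orientation": TCP orientation; "wrist_force": force on the tool from outside, world axes, zero at the start; "ft_torque": the same for the moment, N m; "finger_gap": finger opening in m; "grip_force": force on a finger pad.
Only numpy, scipy, OpenCV 4.12 (cv2) and the standard library are available. Lean on these libraries where they do the work, as an engineer would, in place of code of your own. Each camera call takes 0.05 s, during which the arm holds its last target. There are 200 camera calls.

## Working session

There is one attempt and no reset: what is moved stays moved. The work goes in short steps, Python scripts to look and compute and a tool call to move; the robot and the scene stay as the last step left them, time stands still between calls to the robot, and variables do not carry over. Pictures are saved under pics/ and viewed, at most 14 in all, crops included, and the job is handed in when it is done.

Besides the shell and the picture viewer there is one more tool, called after "Emit:" in YAML: its name, and indented under it one key for each argument. step_arm: Moves the arm, as the interface text tells. Its arguments: {"type":"object","properties":{"moves":{"type":"array"},"grip_force":{"type":"number"}},"required":["moves"]}

```bash
mkdir -p pics; python3 - <<'E'
from workcell import telemetry, imaging
import cv2,numpy as np
np.set_printoptions(precision=4,suppress=True)
for n in("top","side"):
    im=imaging.read_camera(n);cv2.imwrite(f"pics/{n}0.png",im[...,::-1])
    p=imaging.camera_params(n);print(n,p["camera_matrix"],p["D"],p["pose"])
print(telemetry.get_state())
E
```

```text
top [[370.7126   0.     324.8827]
 [  0.     370.7126 202.91  ]
 [  0.       0.       1.    ]] [-0.0809  0.      0.      0.      0.    ] [[ 0.0246  0.9867 -0.1607  0.3166]
 [-0.9997  0.0237 -0.0073  0.0769]
 [-0.0034  0.1608  0.987   1.1541]
 [ 0.      0.      0.      1.    ]]
side [[509.5662   0.     328.7956]
 [  0.     509.5662 199.5142]
 [  0.       0.       1.    ]] [0.0456 0.     0.     0.     0.    ] [[ 0.9014  0.2969 -0.3151 -0.1021]
 [-0.4329  0.6099 -0.6638 -1.187 ]
 [-0.0049  0.7348  0.6783  1.3428]
 [ 0.      0.      0.      1.    ]]
{'clock': 0.1, 'joint_pos': array([-1.4146,  0.3139,  0.0451,  1.3036, -0.    ,  1.4312]), 'qvel': array([-0.0006,  0.0004,  0.002 , -0.001 ,  0.0004, -0.0006]), 'tau': array([  0.0031, -48.1723,  29.9245,   0.0128,  -0.0001,   0.    ]), 'tcp_pos': array([ 0.1675, -0.5496,  0.2305]), 'orientation': array([-0.0008,  0.9891,  0.1474, -0.    ]), 'wrist_force': array([-0.7078,  0.3591, -0.534 ]), 'ft_torque': array([-0.0463,  0.0472, -0.0073]), 'grip_force': 0.0, 'finger_gap': 0.08565846198140716}
```

View pics/top0.png

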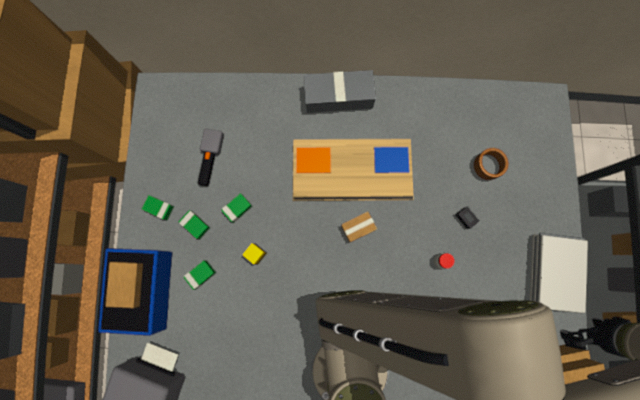

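View pics/side0.png

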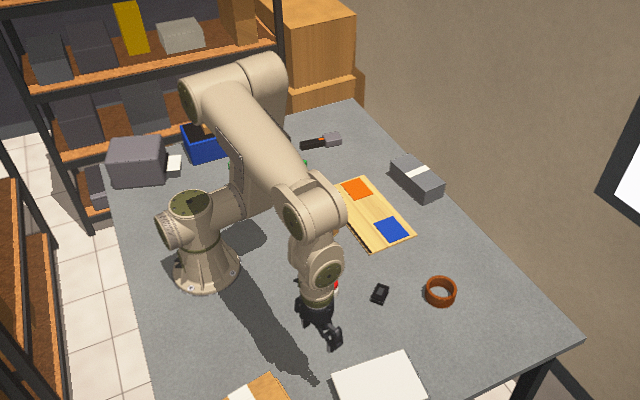

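The top picture shows the board at (353,168) with orange at (313,160) and blue at (391,160). The carton is at (359,227), yellow at (254,254), the case at (467,217), and the tub at (446,261). The greens are at (156,208), (194,224), (236,208) and (200,273); image right is the robot's right, so (236,208) is the one meant. In the side view the arm hides most of them.

```bash
cat > h.py <<'E'
import numpy as np, cv2
from workcell import imaging, telemetry
def ray(n,uv):
    p=imaging.camera_params(n);T=np.array(p["pose"])
    q=cv2.undistortPoints(np.float64(uv).reshape(-1,1,2),np.array(p["camera_matrix"]),np.array(p["D"])).reshape(-1,2)
    d=np.c_[q[:,0],-q[:,1],-np.ones(len(q))]@T[:3,:3].T
    return T[:3,3],d
def onplane(n,uv,z):
    o,d=ray(n,uv); return (o+d*((z-o[2])/d[:,2])[:,None])[:,:2]
def proj(n,P):
    p=imaging.camera_params(n);T=np.array(p["pose"])
    q=(np.atleast_2d(P)-T[:3,3])@T[:3,:3]*[1,-1,-1]
    return cv2.projectPoints(q,np.zeros(3),np.zeros(3),np.array(p["camera_matrix"]),np.array(p["D"]))[0].reshape(-1,2)
def seg(im,lo,hi,roi=None):
    h=cv2.cvtColor(im,cv2.COLOR_RGB2HSV);m=cv2.inRange(h,np.array(lo),np.array(hi))
    if roi: 
        k=np.zeros_like(m);x0,y0,x1,y1=roi;k[y0:y1,x0:x1]=255;m&=k
    return m
def rects(n,m,z,amin=40,up=1):
    out=[]
    for c in cv2.findContours(m,cv2.RETR_EXTERNAL,cv2.CHAIN_APPROX_NONE)[0]:
        if cv2.contourArea(c)<amin: continue
        w=onplane(n,c,z); (cx,cy),(a,b),th=cv2.minAreaRect((w*1000).astype(np.float32))
        if a<b: a,b,th=b,a,th+90
        out.append((np.round(c.mean((0,1))),round(cx,1),round(cy,1),round(a,1),round(b,1),round((th+90)%180-90,1)))
    return out
E
python3 - <<'E'
from h import *
im=imaging.read_camera("top")
big=cv2.resize(im,None,fx=4,fy=4,interpolation=cv2.INTER_CUBIC)
pts=dict(carton=(359,227),yellow=(254,254),green=(236,208),case=(467,217),tub=(446,261))
cv2.imwrite("pics/mos.png",np.hstack([cv2.resize(im[y-25:y+25,x-25:x+25],None,fx=5,fy=5,interpolation=0) for x,y in list(pts.values())[:3]])[...,::-1])
b=np.vstack([np.hstack([cv2.resize(im[y-25:y+25,x-25:x+25],None,fx=5,fy=5,interpolation=0) for x,y in [(359,227),(254,254),(236,208)]]),
 np.hstack([cv2.resize(im[y-25:y+25,x-25:x+25],None,fx=5,fy=5,interpolation=0) for x,y in [(467,217),(446,261),(200,273)]])])
cv2.imwrite("pics/mos.png",b[...,::-1])
hsv=cv2.cvtColor(im,cv2.COLOR_RGB2HSV)
for k,(x,y) in pts.items(): print(k,hsv[y,x],hsv[y+5,x+3],hsv[y+22,x])
print("orange",rects("top",seg(im,(5,180,120),(20,255,255),(285,140,335,180)),.011))
print("blue",rects("top",seg(im,(105,150,80),(125,255,255),(360,140,420,180)),.011))
print("board",hsv[190,330],hsv[145,353],rects("top",seg(im,(8,50,100),(130,255,255),(280,130,425,196)),.008))
print("green",rects("top",seg(im,(45,100,40),(80,255,255)),.035))
print("yellow",rects("top",seg(im,(22,120,60),(34,255,255),(230,230,280,280)),.075))
print("carton",rects("top",seg(im,(8,60,60),(25,255,255),(330,205,390,250)),.045))
print("case",rects("top",seg(im,(0,0,0),(180,255,60),(450,200,485,235)),.03))
print("tub",rects("top",seg(im,(0,150,80),(8,255,255),(430,245,465,280)),.06))
E
```

```text
carton [ 24  37 216] [ 17 155 169] [ 38   9 117]
yellow [ 28 255 218] [ 27 255 188] [ 45   8 123]
green [ 68 212 142] [ 68 206 136] [ 45   9 119]
case [54 16 78] [ 0 11 69] [ 30   4 117]
tub [  2 207 221] [  2 212 218] [ 47  15 121]
orange [(array([313., 160.]), 642.3, 126.5, 108.1, 82.5, -88.7)]
blue [(array([391., 160.]), 648.5, -123.1, 104.9, 76.2, -88.4)]
board [ 19 125 210] [ 19 125 200] [(array([352., 167.]), 623.8, 1.4, 383.9, 188.1, -88.4)]
green [(array([202., 272.]), 279.3, 449.7, 61.4, 52.5, -48.2), (array([196., 227.]), 414.7, 478.0, 63.0, 51.5, 48.3), (array([167., 212.]), 458.3, 572.8, 46.6, 16.1, -22.4), (array([152., 205.]), 479.1, 624.1, 53.6, 50.0, 67.6), (array([239., 205.]), 486.1, 349.2, 56.2, 54.2, -46.3)]
yellow [(array([253., 254.]), 338.4, 288.8, 52.3, 50.1, 53.7)]
carton [(array([361., 232.]), 411.0, -25.7, 94.5, 25.4, -62.3), (array([356., 221.]), 445.2, -8.8, 93.6, 24.2, -62.2)]
case [(array([466., 218.]), 463.1, -350.7, 59.2, 48.7, 39.1)]
tub [(array([446., 260.]), 333.0, -275.8, 41.9, 41.3, 89.0)]
```

View pics/mos.png

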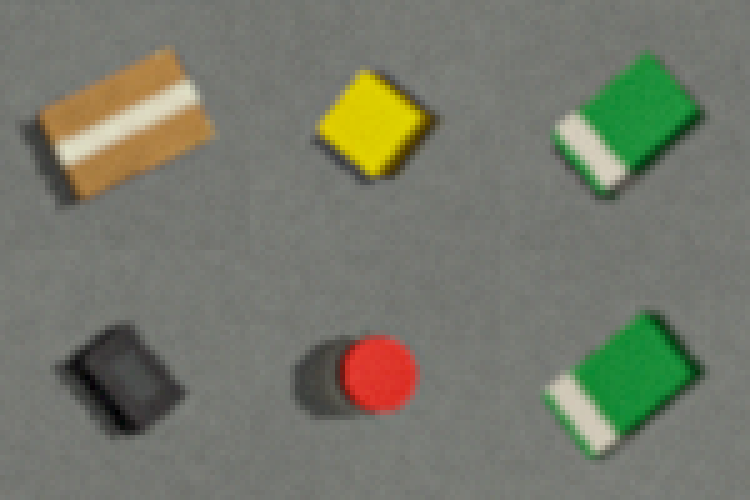

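The mosaic shows the carton's tape strip cleanly. The yellow, green and case masks include a dark side face, so I'll measure the top faces only, using brightness.

```bash
cat >> h.py <<'E'
def tops(name,im,roi,z,lo,hi,amin=300,f=6):
    """bright-face rects from an upsampled crop; hull of all parts"""
    x0,y0,x1,y1=roi; c=cv2.resize(im[y0:y1,x0:x1],None,fx=f,fy=f,interpolation=cv2.INTER_LINEAR)
    m=cv2.inRange(cv2.cvtColor(c,cv2.COLOR_RGB2HSV),np.array(lo),np.array(hi))
    cs=[k for k in cv2.findContours(m,cv2.RETR_EXTERNAL,cv2.CHAIN_APPROX_NONE)[0] if cv2.contourArea(k)>amin]
    if not cs: return None
    p=(np.vstack(cs).reshape(-1,2)+.5)/f-.5+[x0,y0]
    w=onplane(name,p,z)*1000
    (cx,cy),(a,b),th=cv2.minAreaRect(w.astype(np.float32))
    if a<b:a,b,th=b,a,th+90
    return [round(float(v),1) for v in (cx,cy,a,b,(th+90)%180-90)]
E
python3 - <<'E'
from h import *
im=imaging.read_camera("top")
print("strip",tops("top",im,(330,205,390,250),.045,(0,0,165),(40,75,255)))
print("carton",tops("top",im,(330,205,390,250),.045,(0,0,140),(40,255,255)))
for v in(120,140,170,190,205):print("yellow",v,tops("top",im,(230,230,280,280),.075,(20,150,v),(36,255,255)))
for v in(90,110,125):print("green",v,tops("top",im,(215,185,258,230),.035,(50,120,v),(80,255,255)))
for v in(140,155,165):print("band",v,tops("top",im,(215,185,258,230),.035,(0,0,v),(50,80,255)))
for v in(75,85,95):print("case<",v,tops("top",im,(450,200,485,235),.03,(0,0,0),(180,255,v)))
print("tub",tops("top",im,(430,245,465,280),.06,(0,150,120),(8,255,255)))
g=cv2.cvtColor(im,cv2.COLOR_RGB2GRAY)[205:233,452:482];print(g)
print(cv2.cvtColor(im,cv2.COLOR_RGB2GRAY)[190:224:1,222:252:1])
E
```

```text
strip [429.9, -19.1, 91.0, 17.0, -63.4]
carton [429.6, -19.7, 93.7, 62.3, -62.3]
yellow 120 [339.4, 290.7, 48.5, 47.4, -37.2]
yellow 140 [339.7, 291.1, 46.7, 46.4, -37.0]
yellow 170 [340.0, 291.6, 44.8, 44.4, 53.3]
yellow 190 [339.9, 291.8, 42.8, 42.4, 53.2]
yellow 205 [339.9, 291.8, 40.8, 40.5, 53.0]
green 90 [478.6, 359.5, 81.0, 50.5, -45.8]
green 110 [479.4, 359.6, 80.1, 49.1, -45.8]
green 125 [488.2, 351.3, 55.8, 48.0, -47.0]
band 140 [462.5, 379.5, 54.1, 16.3, 43.7]
band 155 [462.3, 379.3, 52.2, 16.3, 43.6]
band 165 [462.3, 379.3, 50.8, 16.3, 43.6]
case< 75 [463.1, -350.6, 63.4, 54.8, 38.9]
case< 85 [462.8, -350.5, 65.3, 57.6, 39.4]
case< 95 [462.9, -350.3, 67.3, 59.6, 39.4]
tub [332.1, -276.8, 43.7, 42.4, -89.1]
[[122 123 121 121 117 118 117 117 121 121 120 121 121 117 115 115 116 118
  116 121 120 114 116 120 119 120 118 120 120 117]
 [119 121 119 117 117 114 120 120 121 122 120 114 111 102  93  92 102 115
  116 116 120 117 117 123 125 119 117 119 117 118]
 [119 120 116 117 116 118 118 120 123 116 111  94  81  67  64  67  84 106
  119 117 118 121 117 120 124 120 116 117 121 12
[... 2620 characters left out ...]
17 118]
 [121 120 120 121 119 113 119 117 116 116 114 104  83  92 100  90  99 108
  107 115 116 116 113 111 117 117 116 119 120 120]
 [119 119 118 117 116 116 116 114 114 115 116 116 111 112 117 114 113 123
  121 120 119 119 116 117 118 119 117 120 118 119]
 [120 117 118 118 120 118 119 116 118 116 119 117 115 115 118 113 119 117
  118 121 120 119 119 119 118 119 116 114 120 115]
 [120 120 116 117 121 121 119 118 117 116 120 118 119 116 115 118 116 118
  115 118 119 117 117 117 118 119 116 121 119 116]]
[[120 118 118 ... 117 120 121]
 [119 119 118 ... 119 119 120]
 [121 117 118 ... 118 114 118]
 ...
 [118 118 117 ... 120 117 116]
 [116 121 120 ... 116 115 114]
 [120 120 119 ... 117 114 117]]
```

```bash
cat >> h.py <<'E'
from scipy.spatial.transform import Rotation as R
def go(x,y,z,psi,frm=None):
    """target TCP mm, tool-x yaw deg -> shift, turn in tool axes from frm (or the state)"""
    if frm is None:
        s=telemetry.get_state(); q=s["orientation"];p=s["tcp_pos"]*1000;A=R.from_quat([q[1],q[2],q[3],q[0]])
    else: p=np.array(frm[:3]);A=R.from_euler("z",frm[3],degrees=True)*R.from_euler("x",180,degrees=True)
    B=R.from_euler("z",psi,degrees=True)*R.from_euler("x",180,degrees=True)
    print("shift",A.inv().apply(np.array([x,y,z])-p).round(1),"turn",(A.inv()*B).as_rotvec().round(3))
E
python3 - <<'E'
from h import *
im=imaging.read_camera("top")
c=cv2.resize(cv2.cvtColor(im,cv2.COLOR_RGB2GRAY)[200:236,450:486],None,fx=6,fy=6,interpolation=cv2.INTER_LINEAR)
for lo in(46,66):
    m=cv2.morphologyEx(cv2.inRange(c,lo,88),cv2.MORPH_OPEN,np.ones((25,25)))
    k=max(cv2.findContours(m,0,1)[0],key=cv2.contourArea).reshape(-1,2)
    print("case",lo,cv2.minAreaRect((onplane("top",(k+.5)/6-.5+[450,200],.03)*1000).astype(np.float32)))
go(430,-19.5,130,117.7)
E
```

```text
case 46 ((467.0525207519531, -359.48876953125), (60.62089157104492, 38.68690872192383), 39.60061264038086)
case 66 ((468.2525634765625, -357.7317199707031), (12.970793724060059, 13.86359691619873), 1.2294870615005493)
shift [ 405.6 -430.7  101.3] turn [-1.000e-03 -1.000e-03 -1.758e+00]
```

Emit:
step_arm:
  moves:
    - [[406, -431, 0], [0, 0, -1.758], 85]
    - [[406, -431, 0], [0, 0, -1.758], 85]
    - [[406, -431, 0], [0, 0, -1.758], 85]
    - [[406, -431, 0], [0, 0, -1.758], 85]
    - [[406, -431, 0], [0, 0, -1.758], 85]
    - [[406, -431, 0], [0, 0, -1.758], 85]
    - [[406, -431, 0], [0, 0, -1.758], 85]
    - [[406, -431, 0], [0, 0, -1.758], 85]
  grip_force: 40

```text
clock: 0.92
tcp_pos: [0.3158, -0.2495, 0.2314]
orientation: [0.0, 0.796, 0.606, 0.0]
wrist_force: [1.0, 0.3, 0.5]
finger_gap: 0.0851
grip_force: 0.0
```

```bash
python3 -c "
from h import *
go(430,-19.5,130,117.7)"
```

```text
shift [252.1  48.7 101.4] turn [ 0.     0.001 -0.753]
```

Emit:
step_arm:
  moves:
    - [[252, 49, 60], [0, 0, -0.753], 85]
    - [[252, 49, 60], [0, 0, -0.753], 85]
    - [[252, 49, 60], [0, 0, -0.753], 85]
    - [[252, 49, 80], [0, 0, -0.753], 85]
    - [[252, 49, 100], [0, 0, -0.753], 85]
    - [[252, 49, 120], [0, 0, -0.753], 85]
    - [[252, 49, 140], [0, 0, -0.753], 85]
    - [[252, 49, 150], [0, 0, -0.753], 85]

```text
clock: 1.58
tcp_pos: [0.4311, -0.0192, 0.079]
orientation: [-0.001, 0.518, 0.856, 0.0]
wrist_force: [0.0, 0.3, -0.4]
finger_gap: 0.085
grip_force: 0.0
```

```bash
python3 -c "
from h import *
im=imaging.read_camera('side');cv2.imwrite('pics/s1.png',cv2.resize(im[120:380,150:550],None,fx=2,fy=2)[...,::-1])
go(430,-19.5,8,117.7)"
```

```text
shift [-1.7  1.3 67.8] turn [-0.005 -0.005 -0.002]
```

View pics/s1.png

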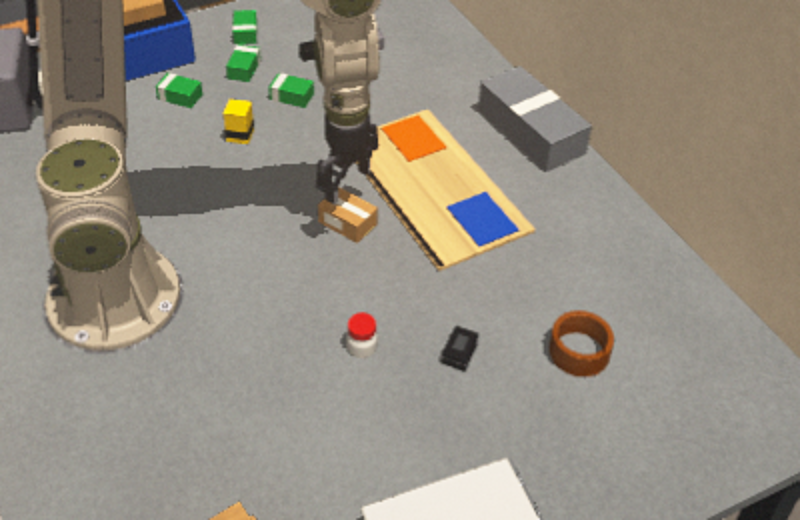

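The side view shows the gripper astride the carton at (348,212) in the crop, with everything else in view. I'll descend and grip.

Emit:
step_arm:
  moves:
    - [[-1, 1, 30], [0, 0, 0], 85]
    - [[-1, 1, 55], [0, 0, 0], 85]
    - [[-1, 1, 70], [0, 0, 0], 85]
    - [[-1, 1, 70], [0, 0, 0], 55]
    - [[-1, 1, 70], [0, 0, 0], 50]
    - [[-1, 1, 70], [0, 0, 0], 50]
    - [[-1, 1, 70], [0, 0, 0], 50]
    - [[-1, 1, 70], [0, 0, 0], 50]

```text
clock: 2.3
tcp_pos: [0.4334, -0.023, 0.0124]
orientation: [0.001, 0.52, 0.854, 0.0]
wrist_force: [-0.1, -0.1, -1.0]
finger_gap: 0.0592
grip_force: 44.8
```

```bash
python3 - <<'E'
from h import *
s=telemetry.get_state();print(s["clock"],s["tcp_pos"],s["finger_gap"],s["grip_force"],s["wrist_force"])
im=imaging.read_camera("side")
print("orange",tops("side",im,(330,165,385,205),.011,(5,190,120),(16,255,255)))
print("blue",tops("side",im,(365,205,420,255),.011,(105,150,80),(125,255,255)))
print("tublid",tops("side",im,(310,265,350,300),.06,(0,180,120),(6,255,255)))
print("yellow",tops("side",im,(250,160,285,195),.075,(20,150,190),(36,255,255)))
go(648.5,-123.1,150,91.4)
E
```

```text
2.3 [ 0.43341765 -0.02298793  0.01243593] 0.05923544557674676 44.79980707168579 [-0.1384391  -0.13329195 -1.0159918 ]
orange [642.5, 127.2, 112.5, 86.1, -88.3]
blue [650.6, -122.8, 109.1, 82.7, -87.9]
tublid [331.8, -282.0, 51.9, 41.0, 64.7]
yellow [329.9, 272.1, 92.8, 50.6, 60.1]
shift [-188.2  145.3 -137.3] turn [0.002 0.001 0.453]
```

```bash
python3 -c "
from h import *
go(649.6,-127.8,100,91.6)"
```

```text
shift [-192.8  144.   -87.3] turn [0.002 0.001 0.45 ]
```

Emit:
step_arm:
  moves:
    - [[0, 0, -40], [0, 0, 0], 50]
    - [[0, 0, -80], [0, 0, 0], 50]
    - [[-193, 144, -87], [0, 0, 0.45], 50]
    - [[-193, 144, -87], [0, 0, 0.45], 50]
    - [[-193, 144, -87], [0, 0, 0.45], 50]
    - [[-193, 144, -87], [0, 0, 0.45], 50]
    - [[-193, 144, -87], [0, 0, 0.45], 50]
    - [[-193, 144, -87], [0, 0, 0.45], 50]

```text
clock: 3.02
tcp_pos: [0.6519, -0.1294, 0.0988]
orientation: [0.001, 0.697, 0.717, 0.0]
wrist_force: [0.8, -0.8, -1.7]
finger_gap: 0.0595
grip_force: 45.5
```

Emit:
step_arm:
  moves:
    - [[0, 0, 0], [0, 0, 0], 50]
    - [[0, 0, 0], [0, 0, 0], 50]
    - [[0, 0, 0], [0, 0, 0], 50]

```text
clock: 3.27
tcp_pos: [0.6481, -0.1274, 0.0977]
orientation: [-0.001, 0.697, 0.717, -0.0]
wrist_force: [-0.9, 0.1, -1.5]
finger_gap: 0.0597
grip_force: 45.7
```

```bash
python3 -c "
from h import *
go(649.6,-127.8,24,91.6)
im=imaging.read_camera('top');cv2.imwrite('pics/t1.png',cv2.resize(im[110:230,260:440],None,fx=4,fy=4)[...,::-1])
im=imaging.read_camera('side');cv2.imwrite('pics/s2.png',cv2.resize(im[120:280,300:480],None,fx=4,fy=4)[:600,...,::-1])"
```

```text
shift [-0.5  1.6 73.7] turn [-0.002 -0.001 -0.   ]
```

View pics/s2.png

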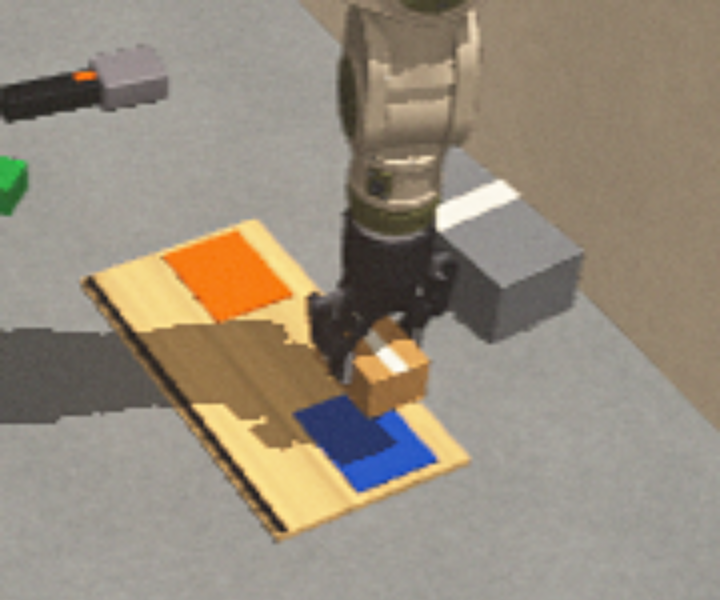

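The side view shows the carton held above the blue mat, square to it, with the finger clear of the grey box behind. I'll lower it and release.

Emit:
step_arm:
  moves:
    - [[0, 1, 35], [0, 0, 0], 50]
    - [[0, 1, 60], [0, 0, 0], 50]
    - [[0, 1, 70], [0, 0, 0], 50]
    - [[0, 1, 73], [0, 0, 0], 50]
    - [[0, 1, 74], [0, 0, 0], 50]
    - [[0, 1, 74], [0, 0, 0], 50]
    - [[0, 1, 74], [0, 0, 0], 50]
    - [[0, 1, 74], [0, 0, 0], 50]

```text
clock: 4.03
tcp_pos: [0.6513, -0.128, 0.026]
orientation: [0.001, 0.697, 0.717, 0.001]
wrist_force: [-0.2, -0.7, -2.5]
finger_gap: 0.0593
grip_force: 45.7
```

Emit:
step_arm:
  moves:
    - [[0, 0, 0], [0, 0, 0], 62]
    - [[0, 0, 0], [0, 0, 0], 66]
    - [[0, 0, 0], [0, 0, 0], 85]
    - [[0, 0, 0], [0, 0, 0], 85]
    - [[0, 0, 0], [0, 0, 0], 85]
    - [[0, 0, -30], [0, 0, 0], 85]
    - [[0, 0, -70], [0, 0, 0], 85]
    - [[0, 0, -110], [0, 0, 0], 85]

```text
clock: 4.7
tcp_pos: [0.6488, -0.1273, 0.134]
orientation: [-0.002, 0.697, 0.717, -0.001]
wrist_force: [0.5, 0.5, -0.1]
finger_gap: 0.0851
grip_force: 0.0
```

```bash
python3 -c "
from h import *
go(340,291.5,150,143.3)"
```

```text
shift [ 427.2 -297.   -14.4] turn [-0.003 -0.003 -0.902]
```

Emit:
step_arm:
  moves:
    - [[427, -297, -15], [0, 0, -0.902], 85]
    - [[427, -297, -15], [0, 0, -0.902], 85]
    - [[427, -297, -15], [0, 0, -0.902], 85]
    - [[427, -297, -15], [0, 0, -0.902], 85]
    - [[427, -297, -15], [0, 0, -0.902], 85]
    - [[427, -297, -15], [0, 0, -0.902], 85]
    - [[427, -297, -15], [0, 0, -0.902], 85]
    - [[427, -297, -15], [0, 0, -0.902], 85]

```text
clock: 5.37
tcp_pos: [0.4509, 0.1417, 0.1442]
orientation: [0.0, 0.313, 0.95, 0.0]
wrist_force: [0.2, -0.0, -0.1]
finger_gap: 0.0852
grip_force: 0.0
```

```bash
python3 -c "
from h import *
go(340,291.5,110,143.3)
im=imaging.read_camera('top')
print('carton',tops('top',im,(360,130,430,185),.056,(0,0,140),(17,200,255)),'strip',tops('top',im,(360,130,430,185),.056,(0,0,165),(40,75,255)))
im=imaging.read_camera('side');print('strip',tops('side',im,(360,195,420,255),.056,(0,0,165),(40,75,255)))
cv2.imwrite('pics/s3.png',cv2.resize(im[120:280,300:480],None,fx=3,fy=3)[:600,...,::-1])"
```

```text
shift [178.2  54.7  34.1] turn [0.001 0.    0.005]
carton [635.9, -114.9, 110.9, 88.8, -87.9] strip [650.3, -123.8, 89.8, 15.0, -88.0]
strip [671.0, -144.4, 287.1, 119.6, 60.4]
```

View pics/s3.png

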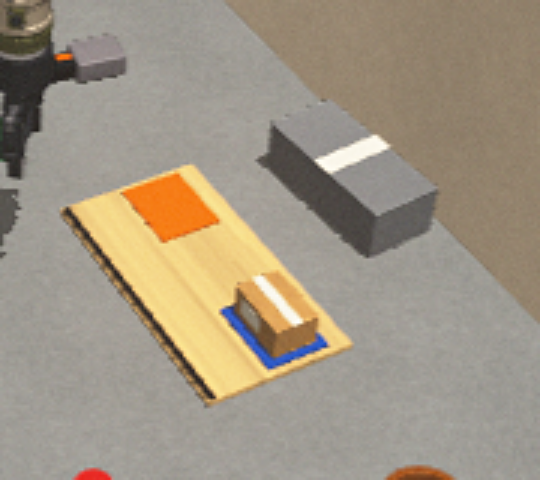

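The carton sits centred and square on the blue mat (strip measured at 650.3, -123.8, against a target of about 649.5, -123). Next is the yellow box.

Emit:
step_arm:
  moves:
    - [[178, 55, 34], [0, 0, 0.005], 85]
    - [[178, 55, 34], [0, 0, 0.005], 85]
    - [[178, 55, 34], [0, 0, 0.005], 85]
    - [[178, 55, 34], [0, 0, 0.005], 85]
    - [[178, 55, 34], [0, 0, 0.005], 85]
    - [[178, 55, 34], [0, 0, 0.005], 85]
    - [[178, 55, 34], [0, 0, 0.005], 85]
    - [[178, 55, 34], [0, 0, 0.005], 85]

```text
clock: 6.13
tcp_pos: [0.3432, 0.2908, 0.1101]
orientation: [0.0, 0.317, 0.948, 0.0]
wrist_force: [0.8, -0.0, -0.0]
finger_gap: 0.0851
grip_force: 0.0
```

```bash
python3 -c "
from h import *
go(340,291.5,25,143.3)"
```

```text
shift [ 3.  -1.4 85.1] turn [ 0.     0.001 -0.005]
```

Emit:
step_arm:
  moves:
    - [[2, -1, 40], [0, 0, 0], 85]
    - [[2, -1, 70], [0, 0, 0], 85]
    - [[2, -1, 85], [0, 0, 0], 85]
    - [[2, -1, 85], [0, 0, 0], 60]
    - [[2, -1, 85], [0, 0, 0], 38]
    - [[2, -1, 85], [0, 0, 0], 38]
    - [[2, -1, 85], [0, 0, 0], 38]
    - [[2, -1, 85], [0, 0, 0], 38]

```text
clock: 6.8
tcp_pos: [0.342, 0.2918, 0.0264]
orientation: [0.001, 0.318, 0.948, 0.001]
wrist_force: [0.5, -0.3, 3.4]
finger_gap: 0.0445
grip_force: 41.4
```

Emit:
step_arm:
  moves:
    - [[0, 0, 0], [0, 0, 0], 38]
    - [[0, 0, 0], [0, 0, 0], 38]

```text
clock: 6.97
tcp_pos: [0.3419, 0.2918, 0.0264]
orientation: [0.002, 0.317, 0.948, 0.001]
wrist_force: [1.0, -0.9, 6.3]
finger_gap: 0.0442
grip_force: 41.8
```

```bash
python3 -c "
from h import *
s=telemetry.get_state();print(s['tcp_pos'],s['finger_gap'])
d=(np.array([340,291.5])-s['tcp_pos'][:2]*1000);a=np.radians(143.3);print('along x',d@[np.cos(a),np.sin(a)],'y',d@[np.sin(a),-np.cos(a)])
go(642.4,126.9,150,91.6)"
```

```text
[0.34194473 0.29183968 0.02638019] 0.04421747548829663
along x 1.3562324941704775 y -1.4345653662529403
shift [-339.5   49.5 -122.7] turn [0.004 0.001 0.897]
```

Emit:
step_arm:
  moves:
    - [[0, 0, -40], [0, 0, 0], 38]
    - [[0, 0, -80], [0, 0, 0], 38]
    - [[-100, 15, -122], [0, 0, 0.897], 38]
    - [[-339, 49, -122], [0, 0, 0.897], 38]
    - [[-339, 49, -122], [0, 0, 0.897], 38]
    - [[-339, 49, -122], [0, 0, 0.897], 38]
    - [[-339, 49, -122], [0, 0, 0.897], 38]
    - [[-339, 49, -122], [0, 0, 0.897], 38]

```text
clock: 7.63
tcp_pos: [0.5573, 0.1719, 0.1392]
orientation: [0.0, 0.645, 0.764, 0.0]
wrist_force: [0.8, 0.9, -1.4]
finger_gap: 0.0447
grip_force: 42.0
```

```bash
python3 -c "
from h import *
go(642.4,125.6,80,91.6)"
```

```text
shift [-60.   76.1  59.2] turn [ 0.    -0.     0.141]
```

Emit:
step_arm:
  moves:
    - [[-60, 76, 20], [0, 0, 0.141], 38]
    - [[-60, 76, 30], [0, 0, 0.141], 38]
    - [[-60, 76, 59], [0, 0, 0.141], 38]
    - [[-60, 76, 59], [0, 0, 0.141], 38]
    - [[-60, 76, 59], [0, 0, 0.141], 38]
    - [[-60, 76, 59], [0, 0, 0.141], 38]
    - [[-60, 76, 59], [0, 0, 0.141], 38]
    - [[-60, 76, 59], [0, 0, 0.141], 38]

```text
clock: 8.3
tcp_pos: [0.6414, 0.1281, 0.0817]
orientation: [0.001, 0.694, 0.72, 0.001]
wrist_force: [0.3, -0.3, -1.2]
finger_gap: 0.0445
grip_force: 41.8
```

```bash
python3 -c "
from h import *
go(642.4,125.6,37.5,91.6)"
```

```text
shift [-2.6  0.7 44.2] turn [ 0.003 -0.     0.008]
```

Emit:
step_arm:
  moves:
    - [[-2, 1, 25], [0, 0, 0.008], 38]
    - [[-2, 1, 38], [0, 0, 0.008], 38]
    - [[-2, 1, 42], [0, 0, 0.008], 38]
    - [[-2, 1, 44], [0, 0, 0.008], 38]
    - [[-2, 1, 44], [0, 0, 0.008], 38]
    - [[-2, 1, 44], [0, 0, 0.008], 38]
    - [[-2, 1, 44], [0, 0, 0.008], 38]

```text
clock: 8.88
tcp_pos: [0.6429, 0.1258, 0.0374]
orientation: [0.001, 0.698, 0.716, 0.001]
wrist_force: [-2.0, 0.2, 4.9]
finger_gap: 0.0446
grip_force: 42.6
```

Emit:
step_arm:
  moves:
    - [[0, 0, 0], [0, 0, 0], 47]
    - [[0, 0, 0], [0, 0, 0], 52]
    - [[0, 0, 0], [0, 0, 0], 85]
    - [[0, 0, 0], [0, 0, 0], 85]
    - [[0, 0, 0], [0, 0, 0], 85]
    - [[0, 0, -30], [0, 0, 0], 85]
    - [[0, 0, -70], [0, 0, 0], 85]
    - [[0, 0, -110], [0, 0, 0], 85]

```text
clock: 9.55
tcp_pos: [0.6409, 0.1249, 0.1452]
orientation: [-0.001, 0.698, 0.716, -0.002]
wrist_force: [1.3, -0.1, 0.8]
finger_gap: 0.0847
grip_force: 0.0
```

```bash
python3 -c "
from h import *
go(479,359.5,110,134.2)"
```

```text
shift [ 238.7 -155.7   35.7] turn [-0.004 -0.001 -0.746]
```

Emit:
step_arm:
  moves:
    - [[239, -155, 0], [0, 0, -0.746], 85]
    - [[239, -155, 0], [0, 0, -0.746], 85]
    - [[239, -155, 0], [0, 0, -0.746], 85]
    - [[239, -155, 35], [0, 0, -0.746], 85]
    - [[239, -155, 35], [0, 0, -0.746], 85]
    - [[239, -155, 35], [0, 0, -0.746], 85]
    - [[239, -155, 35], [0, 0, -0.746], 85]
    - [[239, -155, 35], [0, 0, -0.746], 85]

```text
clock: 10.22
tcp_pos: [0.4757, 0.3643, 0.1088]
orientation: [-0.002, 0.386, 0.923, -0.001]
wrist_force: [0.2, 0.4, -0.5]
finger_gap: 0.0848
grip_force: 0.0
```

Emit:
step_arm:
  moves:
    - [[0, 0, 0], [0, 0, 0], 85]
    - [[0, 0, 0], [0, 0, 0], 85]

```text
clock: 10.38
tcp_pos: [0.4813, 0.3601, 0.1107]
orientation: [0.0, 0.389, 0.921, -0.0]
wrist_force: [-0.3, -0.6, 0.7]
finger_gap: 0.085
grip_force: 0.0
```

```bash
python3 -c "
from h import *
go(479,359.5,4,134.2)
im=imaging.read_camera('top')
for v in (140,170):print('yellow',tops('top',im,(290,135,340,185),.086,(24,150,v),(36,255,255)))
im=imaging.read_camera('side')
cv2.imwrite('pics/s4.png',cv2.resize(im[100:280,270:480],None,fx=3,fy=3)[:600,...,::-1])"
```

```text
shift [  1.3  -2.1 106.7] turn [0.    0.001 0.001]
yellow [642.3, 127.7, 46.1, 44.8, 1.3]
yellow [643.2, 127.4, 44.5, 43.9, 1.6]
```

View pics/s4.png

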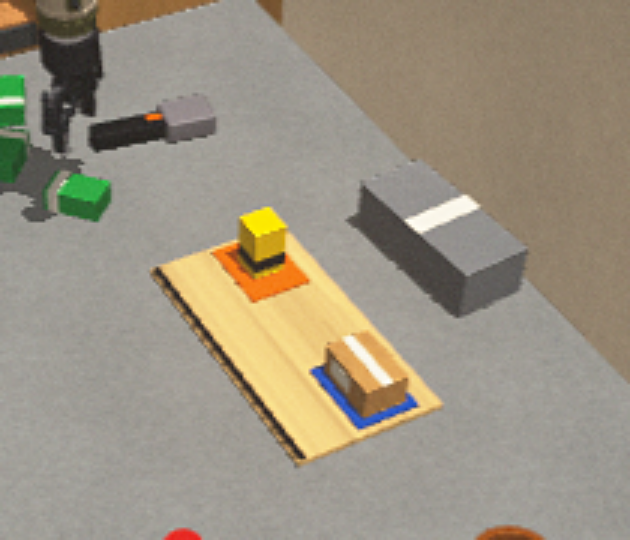

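Yellow stands centred at (642.7, 127.5) and square. The gripper is now over the green box, and I'll descend and grip.

Emit:
step_arm:
  moves:
    - [[1, -1, 40], [0, 0, 0], 85]
    - [[1, -1, 75], [0, 0, 0], 85]
    - [[1, -1, 98], [0, 0, 0], 85]
    - [[1, -1, 105], [0, 0, 0], 85]
    - [[1, -1, 106], [0, 0, 0], 60]
    - [[1, -1, 106], [0, 0, 0], 43]
    - [[1, -1, 106], [0, 0, 0], 43]
    - [[1, -1, 106], [0, 0, 0], 43]

```text
clock: 11.15
tcp_pos: [0.4817, 0.3608, 0.0069]
orientation: [0.001, 0.389, 0.921, 0.002]
wrist_force: [-0.2, 0.0, -1.5]
finger_gap: 0.0496
grip_force: 43.1
```

Emit:
step_arm:
  moves:
    - [[0, 0, 0], [0, 0, 0], 43]
    - [[0, 0, 0], [0, 0, 0], 43]
    - [[0, 0, 0], [0, 0, 0], 43]

```text
clock: 11.4
tcp_pos: [0.4816, 0.3608, 0.0068]
orientation: [0.002, 0.389, 0.921, 0.001]
wrist_force: [1.1, -0.9, 6.2]
finger_gap: 0.0494
grip_force: 44.1
```

```bash
python3 -c "
from h import *
s=telemetry.get_state();print(s['tcp_pos'],s['finger_gap'],s['wrist_force'])
d=(np.array([479.2,359.5])-s['tcp_pos'][:2]*1000);a=np.radians(134.2);print('along x',d@[np.cos(a),np.sin(a)],'y',d@[np.sin(a),-np.cos(a)])
go(646,2,150,91.6)"
```

```text
[0.48155333 0.36077644 0.00675391] 0.04936001140054688 [ 1.09031006 -0.88125114  6.22084948]
along x 0.7255688780289343 y -2.577012470820493
shift [-372.1 -131.8 -143.1] turn [0.004 0.    0.744]
```

Emit:
step_arm:
  moves:
    - [[0, 0, -40], [0, 0, 0], 43]
    - [[0, 0, -80], [0, 0, 0], 43]
    - [[0, 0, -120], [0, 0, 0], 43]
    - [[-372, -132, -145], [0, 0, 0.744], 43]
    - [[-372, -132, -145], [0, 0, 0.744], 43]
    - [[-372, -132, -145], [0, 0, 0.744], 43]
    - [[-372, -132, -145], [0, 0, 0.744], 43]
    - [[-372, -132, -145], [0, 0, 0.744], 43]

```text
clock: 12.07
tcp_pos: [0.5669, 0.1698, 0.1386]
orientation: [0.0, 0.655, 0.755, 0.0]
wrist_force: [0.3, 1.3, -0.6]
finger_gap: 0.0493
grip_force: 43.2
```

```bash
python3 -c "
from h import *
go(646,1.3,150,91.6)"
```

```text
shift [-178.    54.5  -11.4] turn [ 0.001 -0.     0.114]
```

Emit:
step_arm:
  moves:
    - [[-178, 54, -11], [0, 0, 0.114], 43]
    - [[-178, 54, -11], [0, 0, 0.114], 43]
    - [[-178, 54, -11], [0, 0, 0.114], 43]
    - [[-178, 54, -11], [0, 0, 0.114], 43]
    - [[-178, 54, -11], [0, 0, 0.114], 43]
    - [[-178, 54, 30], [0, 0, 0.114], 43]
    - [[-178, 54, 60], [0, 0, 0.114], 43]
    - [[-178, 54, 60], [0, 0, 0.114], 43]

```text
clock: 12.73
tcp_pos: [0.6414, 0.0027, 0.0713]
orientation: [-0.004, 0.696, 0.718, -0.003]
wrist_force: [-0.1, 0.2, -2.8]
finger_gap: 0.0492
grip_force: 43.1
```

Emit:
step_arm:
  moves:
    - [[0, 0, 0], [0, 0, 0], 43]
    - [[0, 0, 0], [0, 0, 0], 43]

```text
clock: 12.9
tcp_pos: [0.6467, 0.0033, 0.0794]
orientation: [0.001, 0.695, 0.719, 0.0]
wrist_force: [0.2, 0.1, -0.5]
finger_gap: 0.0495
grip_force: 43.1
```

```bash
python3 -c "
from h import *
go(646,1.3,15.5,91.6)"
```

```text
shift [-2.  -0.8 63.9] turn [0.001 0.    0.006]
```

Emit:
step_arm:
  moves:
    - [[-1, 0, 30], [0, 0, 0.004], 43]
    - [[-1, 0, 50], [0, 0, 0.004], 43]
    - [[-1, 0, 60], [0, 0, 0.004], 43]
    - [[-1, 0, 63], [0, 0, 0.004], 43]
    - [[-1, 0, 64], [0, 0, 0.004], 43]
    - [[-1, 0, 64], [0, 0, 0.004], 43]
    - [[-1, 0, 64], [0, 0, 0.004], 43]

```text
clock: 13.48
tcp_pos: [0.6475, 0.0019, 0.0156]
orientation: [0.001, 0.697, 0.717, 0.001]
wrist_force: [0.3, 0.0, -1.5]
finger_gap: 0.0495
grip_force: 43.2
```

Emit:
step_arm:
  moves:
    - [[0, 0, 0], [0, 0, 0], 52]
    - [[0, 0, 0], [0, 0, 0], 57]
    - [[0, 0, 0], [0, 0, 0], 85]
    - [[0, 0, 0], [0, 0, 0], 85]
    - [[0, 0, 0], [0, 0, 0], 85]
    - [[0, 0, -30], [0, 0, 0], 85]
    - [[0, 0, -70], [0, 0, 0], 85]
    - [[0, 0, -110], [0, 0, 0], 85]

```text
clock: 14.15
tcp_pos: [0.6447, 0.0021, 0.1236]
orientation: [-0.001, 0.697, 0.717, -0.001]
wrist_force: [0.6, -0.8, -0.3]
finger_gap: 0.0851
grip_force: 0.0
```

```bash
python3 -c "
from h import *
go(467,-359.5,110,39.6)"
```

```text
shift [-356.3 -188.    14.1] turn [-0.004  0.001  0.909]
```

Emit:
step_arm:
  moves:
    - [[-356, -188, 0], [0, 0, 0.909], 85]
    - [[-356, -188, 0], [0, 0, 0.909], 85]
    - [[-356, -188, 0], [0, 0, 0.909], 85]
    - [[-356, -188, 0], [0, 0, 0.909], 85]
    - [[-356, -188, 0], [0, 0, 0.909], 85]
    - [[-356, -188, 0], [0, 0, 0.909], 85]
    - [[-356, -188, 0], [0, 0, 0.909], 85]
    - [[-356, -188, 0], [0, 0, 0.909], 85]

```text
clock: 14.82
tcp_pos: [0.4979, -0.2988, 0.1241]
orientation: [0.0, 0.942, 0.336, 0.0]
wrist_force: [0.5, -0.8, 0.7]
finger_gap: 0.0848
grip_force: 0.0
```

Emit:
step_arm:
  moves:
    - [[-70, -37, 14], [0, 0, 0], 85]
    - [[-70, -37, 14], [0, 0, 0], 85]
    - [[-70, -37, 14], [0, 0, 0], 85]
    - [[-70, -37, 14], [0, 0, 0], 85]

```text
clock: 15.15
tcp_pos: [0.419, -0.3132, 0.1092]
orientation: [-0.001, 0.942, 0.337, -0.0]
wrist_force: [0.7, 0.0, 0.8]
finger_gap: 0.0851
grip_force: 0.0
```

```bash
python3 -c "
from h import *
go(467,-359.5,4,39.6)
im=imaging.read_camera('top')
for v in (90,110): print('green',tops('top',im,(325,135,375,190),.043,(50,120,v),(80,255,255)))
cv2.imwrite('pics/t2.png',cv2.resize(im[120:240,280:500],None,fx=3,fy=3)[...,::-1])"
```

```text
shift [  7.8  66.4 105.1] turn [-0.002  0.    -0.004]
green [644.9, 4.5, 79.6, 50.1, -88.1]
green [645.6, 4.1, 78.7, 48.7, -88.0]
```

View pics/t2.png

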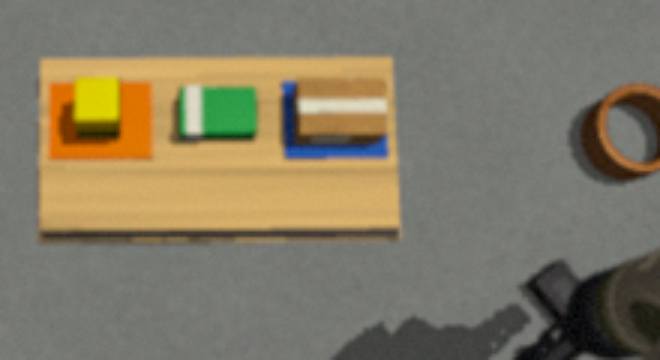

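Green lies square at (645.3, 4.3), about 2 mm from the midpoint. My second move was in already-turned axes, so I'll correct it and hover over the case.

Emit:
step_arm:
  moves:
    - [[8, 66, 40], [0, 0, 0], 85]
    - [[8, 66, 40], [0, 0, 0], 85]
    - [[8, 66, 50], [0, 0, 0], 85]
    - [[8, 66, 50], [0, 0, 0], 85]
    - [[8, 66, 50], [0, 0, 0], 85]

```text
clock: 15.62
tcp_pos: [0.4701, -0.3578, 0.0591]
orientation: [-0.001, 0.941, 0.339, -0.0]
wrist_force: [0.5, 0.8, 1.2]
finger_gap: 0.0854
grip_force: 0.0
```

```bash
python3 -c "
from h import *
go(467,-359.5,3,39.6)"
```

```text
shift [-3.4 -0.6 56.1] turn [-0.002  0.     0.001]
```

Emit:
step_arm:
  moves:
    - [[-3, -1, 30], [0, 0, 0], 85]
    - [[-3, -1, 48], [0, 0, 0], 85]
    - [[-3, -1, 54], [0, 0, 0], 85]
    - [[-3, -1, 55], [0, 0, 0], 60]
    - [[-3, -1, 55], [0, 0, 0], 33]
    - [[-3, -1, 55], [0, 0, 0], 33]
    - [[-3, -1, 55], [0, 0, 0], 33]
    - [[-3, -1, 55], [0, 0, 0], 33]

```text
clock: 16.28
tcp_pos: [0.4679, -0.3612, 0.0068]
orientation: [0.002, 0.941, 0.339, 0.001]
wrist_force: [0.5, 0.6, 7.4]
finger_gap: 0.039
grip_force: 42.4
```

Emit:
step_arm:
  moves:
    - [[0, 0, 0], [0, 0, 0], 33]
    - [[0, 0, 0], [0, 0, 0], 33]
    - [[0, 0, 0], [0, 0, 0], 33]

```text
clock: 16.53
tcp_pos: [0.4679, -0.3612, 0.0068]
orientation: [0.002, 0.941, 0.339, 0.001]
wrist_force: [-0.4, 1.5, 6.5]
finger_gap: 0.0392
grip_force: 42.5
```

```bash
python3 -c "
from h import *
s=telemetry.get_state();print(s['tcp_pos'],s['finger_gap'],s['wrist_force'])
d=(np.array([467.0,-359.5])-s['tcp_pos'][:2]*1000);a=np.radians(39.6);print('along x',d@[np.cos(a),np.sin(a)],'y',d@[np.sin(a),-np.cos(a)])
go(649.9,-123.4,150,91.6)"
```

```text
[ 0.46794154 -0.36115642  0.00678068] 0.0392131441421702 [-0.40005922  1.47616854  6.52838645]
along x 0.33036747967025537 y -1.8764536596731418
shift [ 291.8  -66.8 -143.3] turn [ 0.003  0.001 -0.908]
```

Emit:
step_arm:
  moves:
    - [[0, 0, -40], [0, 0, 0], 33]
    - [[0, 0, -80], [0, 0, 0], 33]
    - [[0, 0, -120], [0, 0, 0], 33]
    - [[292, -67, -143], [0, 0, -0.908], 33]
    - [[292, -67, -143], [0, 0, -0.908], 33]
    - [[292, -67, -143], [0, 0, -0.908], 33]
    - [[292, -67, -143], [0, 0, -0.908], 33]
    - [[292, -67, -143], [0, 0, -0.908], 33]

```text
clock: 17.2
tcp_pos: [0.5941, -0.194, 0.1416]
orientation: [0.0, 0.79, 0.614, 0.0]
wrist_force: [1.9, -0.8, -1.0]
finger_gap: 0.0396
grip_force: 41.6
```

```bash
python3 -c "
from h import *
go(650,-123.8,110,91.6)"
```

```text
shift [81.8 36.8 31.7] turn [ 0.001  0.    -0.277]
```

Emit:
step_arm:
  moves:
    - [[82, 37, 0], [0, 0, -0.277], 33]
    - [[82, 37, 10], [0, 0, -0.277], 33]
    - [[82, 37, 32], [0, 0, -0.277], 33]
    - [[82, 37, 32], [0, 0, -0.277], 33]
    - [[82, 37, 32], [0, 0, -0.277], 33]
    - [[82, 37, 32], [0, 0, -0.277], 33]
    - [[82, 37, 32], [0, 0, -0.277], 33]
    - [[82, 37, 32], [0, 0, -0.277], 33]

```text
clock: 17.87
tcp_pos: [0.6499, -0.1269, 0.1102]
orientation: [0.001, 0.7, 0.714, 0.0]
wrist_force: [0.3, 0.1, -0.3]
finger_gap: 0.0393
grip_force: 41.5
```

```bash
python3 -c "
from h import *
go(650,-123.8,63.5,91.6)"
```

```text
shift [ 3.1  0.1 46.7] turn [ 0.002  0.001 -0.008]
```

Emit:
step_arm:
  moves:
    - [[2, 0, 25], [0, 0, -0.006], 33]
    - [[2, 0, 38], [0, 0, -0.006], 33]
    - [[2, 0, 44], [0, 0, -0.006], 33]
    - [[2, 0, 46], [0, 0, -0.006], 33]
    - [[2, 0, 47], [0, 0, -0.006], 33]
    - [[2, 0, 47], [0, 0, -0.006], 33]
    - [[2, 0, 47], [0, 0, -0.006], 33]

```text
clock: 18.45
tcp_pos: [0.6504, -0.1239, 0.0628]
orientation: [0.001, 0.697, 0.717, 0.0]
wrist_force: [-0.5, -0.9, 1.0]
finger_gap: 0.0392
grip_force: 41.7
```

Emit:
step_arm:
  moves:
    - [[0, 0, 0], [0, 0, 0], 42]
    - [[0, 0, 0], [0, 0, 0], 47]
    - [[0, 0, 0], [0, 0, 0], 80]
    - [[0, 0, 0], [0, 0, 0], 85]
    - [[0, 0, 0], [0, 0, 0], 85]
    - [[0, 0, -30], [0, 0, 0], 85]
    - [[0, 0, -70], [0, 0, 0], 85]
    - [[0, 0, -90], [0, 0, 0], 85]

```text
clock: 19.12
tcp_pos: [0.6508, -0.1236, 0.1555]
orientation: [0.002, 0.697, 0.717, 0.001]
wrist_force: [2.4, -0.3, 1.6]
finger_gap: 0.085
grip_force: 0.0
```

```bash
python3 -c "
from h import *
go(332,-277,130,91.6)"
```

```text
shift [-144.4 -323.    24.6] turn [0.003 0.001 0.   ]
```

Emit:
step_arm:
  moves:
    - [[-144, -323, 0], [0, 0, -1.57], 85]
    - [[-144, -323, 0], [0, 0, -1.57], 85]
    - [[-144, -323, 0], [0, 0, -1.57], 85]
    - [[-144, -323, 0], [0, 0, -1.57], 85]
    - [[-144, -323, 0], [0, 0, -1.57], 85]
    - [[-144, -323, 0], [0, 0, -1.57], 85]
    - [[-144, -323, 0], [0, 0, -1.57], 85]
    - [[-144, -323, 0], [0, 0, -1.57], 85]

```text
clock: 19.78
tcp_pos: [0.3622, -0.2613, 0.152]
orientation: [0.0, 0.289, 0.957, -0.0]
wrist_force: [-0.1, -0.9, -0.2]
finger_gap: 0.0849
grip_force: 0.0
```

```bash
python3 -c "
from h import *
go(332,-277,100,181.6)"
```

```text
shift [ 16.5 -29.8  52. ] turn [-0.001  0.001 -0.614]
```

Emit:
step_arm:
  moves:
    - [[17, -30, 20], [0, 0, -0.614], 85]
    - [[17, -30, 40], [0, 0, -0.614], 85]
    - [[17, -30, 52], [0, 0, -0.614], 85]
    - [[17, -30, 52], [0, 0, -0.614], 85]
    - [[17, -30, 52], [0, 0, -0.614], 85]
    - [[17, -30, 52], [0, 0, -0.614], 85]
    - [[17, -30, 52], [0, 0, -0.614], 85]

```text
clock: 20.37
tcp_pos: [0.3332, -0.2765, 0.1]
orientation: [0.0, -0.009, 1.0, -0.0]
wrist_force: [-0.3, 0.5, 0.4]
finger_gap: 0.0851
grip_force: 0.0
```

```bash
python3 -c "
from h import *
go(332,-277,10,181.6)
im=imaging.read_camera('top')
c=cv2.resize(cv2.cvtColor(im,cv2.COLOR_RGB2GRAY)[140:180,365:420],None,fx=6,fy=6)
m=cv2.morphologyEx(cv2.inRange(c,46,88),cv2.MORPH_OPEN,np.ones((25,25)))
k=max(cv2.findContours(m,0,1)[0],key=cv2.contourArea).reshape(-1,2)
print(cv2.minAreaRect((onplane('top',(k+.5)/6-.5+[365,140],.086)*1000).astype(np.float32)))
im2=imaging.read_camera('side')
cv2.imwrite('pics/s5.png',np.vstack([cv2.resize(im[120:220,280:430],None,fx=4,fy=4)[:250],cv2.resize(im2[160:245,320:470],None,fx=4,fy=4)])[...,::-1])"
```

```text
shift [ 1.2 -0.4 90. ] turn [-0.    0.   -0.01]
((600.4955444335938, -113.74166870117188), (19.905893325805664, 87.84961700439453), 1.5442394018173218)
```

View pics/s5.png

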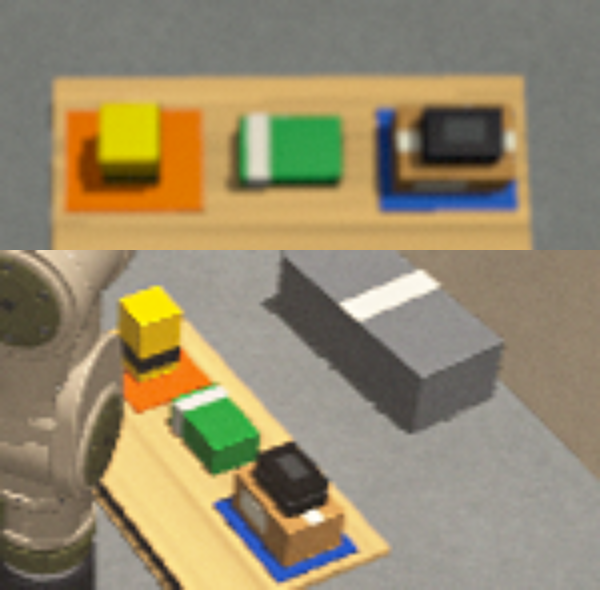

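The case sits square on the carton in both views. Next I'll grip the tub low on its body.

Emit:
step_arm:
  moves:
    - [[1, 0, 40], [0, 0, 0], 85]
    - [[1, 0, 70], [0, 0, 0], 85]
    - [[1, 0, 86], [0, 0, 0], 85]
    - [[1, 0, 93], [0, 0, 0], 85]
    - [[1, 0, 94], [0, 0, 0], 60]
    - [[1, 0, 94], [0, 0, 0], 44]
    - [[1, 0, 94], [0, 0, 0], 44]
    - [[1, 0, 94], [0, 0, 0], 44]

```text
clock: 21.13
tcp_pos: [0.3329, -0.2774, 0.0074]
orientation: [0.001, -0.011, 1.0, -0.001]
wrist_force: [-0.7, 1.4, 1.6]
finger_gap: 0.0485
grip_force: 41.3
```

Emit:
step_arm:
  moves:
    - [[0, 0, 0], [0, 0, 0], 44]
    - [[0, 0, 0], [0, 0, 0], 44]
    - [[0, 0, 0], [0, 0, 0], 44]

```text
clock: 21.38
tcp_pos: [0.333, -0.2774, 0.0073]
orientation: [0.001, -0.011, 1.0, -0.001]
wrist_force: [-1.2, 0.9, 6.8]
finger_gap: 0.0484
grip_force: 41.8
```

```bash
python3 -c "
from h import *
s=telemetry.get_state();print(s['tcp_pos'],s['finger_gap'],s['wrist_force'])
go(561,-0.4,120,181.6)"
```

```text
[ 0.33295206 -0.27737004  0.00734834] 0.04838501228135674 [-1.18223932  0.93572869  6.79198536]
shift [-234.2  271.7 -112.8] turn [-0.002  0.002 -0.006]
```

Emit:
step_arm:
  moves:
    - [[0, 0, -40], [0, 0, 0], 44]
    - [[0, 0, -80], [0, 0, 0], 44]
    - [[-234, 271, -112], [0, 0, -0.006], 44]
    - [[-234, 271, -112], [0, 0, -0.006], 44]
    - [[-234, 271, -112], [0, 0, -0.006], 44]
    - [[-234, 271, -112], [0, 0, -0.006], 44]
    - [[-234, 271, -112], [0, 0, -0.006], 44]
    - [[-234, 271, -112], [0, 0, -0.006], 44]

```text
clock: 22.05
tcp_pos: [0.4921, -0.0828, 0.1093]
orientation: [0.001, -0.014, 1.0, -0.0]
wrist_force: [0.8, -1.3, -0.4]
finger_gap: 0.0481
grip_force: 42.2
```

```bash
python3 -c "
from h import *
go(561.5,-0.4,70,181.6)"
```

```text
shift [-71.5  80.5  39.4] turn [-0.001  0.002 -0.   ]
```

Emit:
step_arm:
  moves:
    - [[-71, 80, 0], [0, 0, 0], 44]
    - [[-71, 80, 0], [0, 0, 0], 44]
    - [[-71, 80, 20], [0, 0, 0], 44]
    - [[-71, 80, 39], [0, 0, 0], 44]
    - [[-71, 80, 39], [0, 0, 0], 44]
    - [[-71, 80, 39], [0, 0, 0], 44]
    - [[-71, 80, 39], [0, 0, 0], 44]
    - [[-71, 80, 39], [0, 0, 0], 44]

```text
clock: 22.72
tcp_pos: [0.5599, -0.0034, 0.0706]
orientation: [0.001, -0.013, 1.0, -0.0]
wrist_force: [0.7, -0.1, -1.3]
finger_gap: 0.0486
grip_force: 42.2
```

```bash
python3 -c "
from h import *
go(561.5,-0.4,15.5,181.6)"
```

```text
shift [-1.6  2.9 55.1] turn [-0.001  0.002 -0.001]
```

Emit:
step_arm:
  moves:
    - [[-1, 2, 30], [0, 0, 0], 44]
    - [[-1, 2, 45], [0, 0, 0], 44]
    - [[-1, 2, 52], [0, 0, 0], 44]
    - [[-1, 2, 54], [0, 0, 0], 44]
    - [[-1, 2, 55], [0, 0, 0], 44]
    - [[-1, 2, 55], [0, 0, 0], 44]
    - [[-1, 2, 55], [0, 0, 0], 44]

```text
clock: 23.3
tcp_pos: [0.5613, -0.0011, 0.0155]
orientation: [0.001, -0.013, 1.0, -0.0]
wrist_force: [0.5, -0.7, -0.4]
finger_gap: 0.0485
grip_force: 42.2
```

Emit:
step_arm:
  moves:
    - [[0, 0, 0], [0, 0, 0], 51]
    - [[0, 0, 0], [0, 0, 0], 55]
    - [[0, 0, 0], [0, 0, 0], 80]
    - [[0, 0, 0], [0, 0, 0], 85]
    - [[0, 0, 0], [0, 0, 0], 85]
    - [[0, 0, -30], [0, 0, 0], 85]
    - [[0, 0, -70], [0, 0, 0], 85]
    - [[0, 0, -110], [0, 0, 0], 85]

```text
clock: 23.97
tcp_pos: [0.5589, -0.0002, 0.1241]
orientation: [-0.002, -0.014, 1.0, 0.0]
wrist_force: [1.2, 1.1, 0.1]
finger_gap: 0.0854
grip_force: 0.0
```

```bash
python3 -c "
from h import *
go(400,-240,150,181.6)"
```

```text
shift [ 165.6 -235.3  -25.4] turn [ 0.001 -0.004  0.   ]
```

Emit:
step_arm:
  moves:
    - [[165, -235, -25], [0, 0, 0], 85]
    - [[165, -235, -25], [0, 0, 0], 85]
    - [[165, -235, -25], [0, 0, 0], 85]
    - [[165, -235, -25], [0, 0, 0], 85]
    - [[165, -235, -25], [0, 0, 0], 85]
    - [[165, -235, -25], [0, 0, 0], 85]
    - [[165, -235, -25], [0, 0, 0], 85]
    - [[165, -235, -25], [0, 0, 0], 85]

```text
clock: 24.63
tcp_pos: [0.3994, -0.2452, 0.15]
orientation: [0.0, -0.01, 1.0, -0.002]
wrist_force: [0.2, -0.4, -0.1]
finger_gap: 0.0848
grip_force: 0.0
```

```bash
python3 - <<'E'
from h import *
im=imaging.read_camera("top")
print("tub",tops("top",im,(330,160,380,205),.068,(0,150,120),(6,255,255)))
print("green",tops("top",im,(325,135,375,190),.043,(50,120,100),(80,255,255)))
print("yellow",tops("top",im,(290,135,340,185),.086,(24,150,150),(36,255,255)))
print("strip",tops("top",im,(360,130,430,185),.056,(0,0,165),(40,75,255)))
c=cv2.resize(cv2.cvtColor(im,cv2.COLOR_RGB2GRAY)[140:168,375:420],None,fx=6,fy=6)
m=cv2.morphologyEx(cv2.inRange(c,44,84),cv2.MORPH_OPEN,np.ones((25,25)))
k=max(cv2.findContours(m,0,1)[0],key=cv2.contourArea).reshape(-1,2)
print("case",cv2.minAreaRect((onplane("top",(k+.5)/6-.5+[375,140],.086)*1000).astype(np.float32)))
im2=imaging.read_camera("side")
cv2.imwrite("pics/f.png",np.vstack([cv2.resize(im[120:220,280:430],None,fx=4,fy=4)[:300],cv2.resize(im2[160:235,300:450],None,fx=4,fy=4)])[...,::-1])
E
```

```text
tub [558.3, -1.3, 43.8, 41.8, -30.9]
green [645.3, 4.5, 79.4, 49.4, -88.5]
yellow [642.3, 127.7, 46.1, 44.8, 1.3]
strip [650.1, -123.3, 89.9, 14.9, -88.4]
case ((647.2553100585938, -125.33293151855469), (51.28096389770508, 30.523555755615234), 89.64596557617188)
```

View pics/f.png

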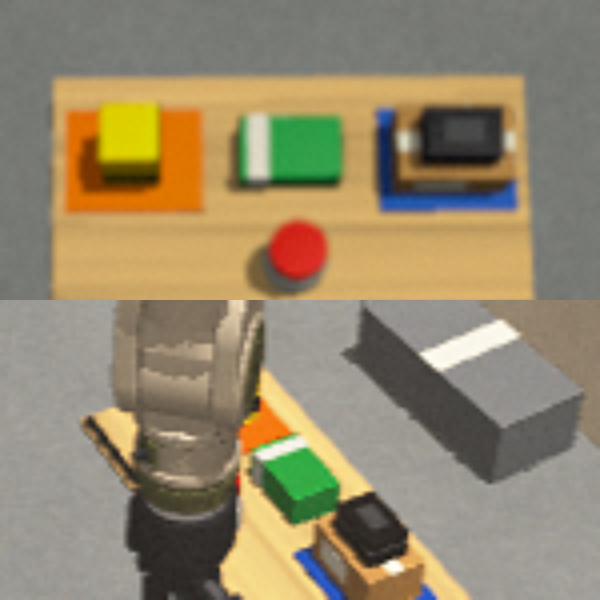

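The final pictures show all five items in place: upright, square and within 2–3 mm of target, with the tub about 37 mm clear of the green box and the gripper touching nothing. Handing in.

```bash
python3 -c "
from workcell import env
print(env.hand_in())"
```

```text
the job is handed in; nothing more can be done
None
```

The order is set out and handed in: by camera, all five items are upright and square within about 3 mm of target (I checked the case by eye), the tub is about 37 mm clear of the green box, and the arm did not go near the tape roll or scanner.

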